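Push the vial rack home at the autosampler and press start

ROBOT

A 6-joint arm with a two-finger parallel gripper is mounted at the origin on the work surface. World frame = base frame: x ahead of the robot, y to its left, z up, the work surface at z = 0. Lengths are in m, angles in rad, forces in N, time in s.
With the tool pointing down it reaches from about 0.35 to 0.975 m from the base axis. Payload 7.1 kg.
Tool frame: the origin (TCP) lies on the centre line of the jaws, within the pads' length; the fingertips stand 25 mm ahead of it and the grasp point (between the pads) lies 6 mm ahead of it; z points along the fingers, y is the line along which they close (so a half turn about z gives the same grasp; the last joint's range is limited). The gripper opens to 88 mm and grips with 3 to 60 N. Pads are 20 mm wide; open, the fingers measure 115 mm over their backs; the gripper's body (75 mm by 178 mm) begins 61 mm behind the grasp point.
Start: joints at [1.269, 0.423, 1.63, -0, 1.089, -0.019], TCP at [0.174, 0.6, 0.248] pointing down, gripper open.
Joint ranges: [-3, 3], [-0.9, 2.11], [0.09, 2.58], [-1.31, 4.45], [0.11, 2.69], [-2.54, 2.54]. Speed limits (rad/s): [2.39, 2.39, 3.01, 3.14, 3.14, 3.14].

INTERFACE

Orientations are given as a 3x3 rotation matrix whose columns are the frame's x, y, z axes.
In Python, from bench import state, grab_frame, finish_job gives the robot as it stands. The module is installed in compiled form; this text tells all that it offers.
- The arm moves only by the tool servo_tool, never from a script. Its argument "commands" is a list of rows, each a list of 2 entries, a list of its own where there are three numbers: the shift along the tool's x, y, z scaled (see below), then the turn, a rotation vector about the tool's x, y, z scaled (see below). In form: [[[dx, dy, dz], [rx, ry, rz]], ...]. A call has 1 to 5 rows; each row shifts and turns the commanded pose from where the row before left it, along the tool's axes as they then stand; what a row does not reach is not made up. The controller multiplies each number of a shift by 0.8 m and each number of a turn by 0.1 rad. A row lasts 1/10 s, in which the tool goes at most 50 mm and 8.59 degrees, less where a joint would pass 70% of its speed; a pose out of reach is approached as far as the arm can. A call with a number of a shift or a turn outside -1 to 1 is refused whole. A call with a gripper value outside its range is refused whole. "fingers" is the closure, from 0 (fully open) to 1 (shut), set as the call begins (left out, the last holds). The fingers move at their own pace and stop on an object; "grip_force" is the grip in N (left out, the last holds). Time passes only in rows, so rows that do not move let the fingers close. It gives the time, the measured TCP pose, the force, the opening and the grip force at its end, in the units of the state.
- state(): the state, without advancing time (a new reading comes with each control period).
- grab_frame(name): name is "side" or "top"; returns a dict with "image" (420x560x3 uint8, red, green, blue), "intrinsics" (3x3 intrinsics, pixels), "world_to_cam" (4x4, takes a point from world to camera coordinates). Camera axes: x right, y down, z forward; pixel columns grow to the right and rows downward; lengths in m; the calibration is good to about 2 mm. A picture is of the moment at which its call begins. There is no depth.
- finish_job(): hands the job in; it is judged then, once.
The state is a dict: "t": time; "q": joint angles; "qvel": joint speeds; "joint_torque": joint torques, N m; "eef_pos": TCP position; "ee_rot": TCP orientation; "wrist_force": force on the tool from outside, world axes, zero at the start; "ft_torque": the same for the moment, N m; "width": finger opening in m; "grip_force": force on a finger pad.
Only numpy, scipy, OpenCV 4.12 (cv2) and the standard library are available. Lean on these libraries where they do the work, as an engineer would, in place of code of your own. Each camera call takes 0.05 s, during which the arm holds its last target. There are 200 camera calls.

TASK

Push the blue vial rack along the bench into the autosampler's loading corner, until it sits flush against both the aluminium back stop and the white control box; do not lift or tip it. Once it is home, press the green start button right down, then move clear. Leave the bottles, vials and other loose things on the bench where they are.

Things in the scene. Friction and masses are not known exactly. Their poses are not given: they have to be found in the camera images.
- rack: Loose blue rack, a block 80 (its x) by 120 (its y) by 35 mm high, 0.28 to 0.56 kg, with ten fixed orange-capped amber vials on top (inset 6 mm or more from its sides, cap tops 62 mm above the bench). Origin: centre of its underside; z up. It starts skewed up to 0.35 rad from the sampler's axes, 40 to 90 mm short of the back stop and 30 to 100 mm short of the control box.
- sampler: White autosampler, fixed to the bench. Origin on the bench at 'home'; x points to the back stop, y to the control box, z up. A 30 mm high grey bridge joins the control box to the main housing at y = 260 to 560 mm, x = -140 to 200 mm, 140 mm high (carousel and handle to 206 mm).
- home (a point): Point on the bench in the loading corner where the centre of the rack's underside belongs, axes as sampler. With the rack there and its axes parallel to these, its +x long side touches the back stop and its +y short side touches the control box.
- back_stop (a point): On the face of the back stop, at x = 40 mm, y = -60 mm, mid height, in the sampler's axes. The stop is an aluminium bar 30 mm high, 20 mm thick, spanning y = -185 to +65 mm.
- side_stop (a point): On the face of the control box that the rack touches, at x = 0, y = 60 mm, mid height, in the sampler's axes. The control box is white, 45 mm high, spanning x = -80 to +60 mm, y = +60 to +140 mm.
- start_top (a point): Centre of the top face of the green start button, 32 mm in diameter, in a black housing on top of the control box; it presses straight down, 67 mm above the bench.
- start (a joint): Travel of the start button: 0 when up, 0.006 m fully down (takes about 5 N); springs back when released. The press counts from 0.0045 m.
- reagent: Loose amber reagent bottle with blue cap, 70 mm diameter, 150 mm high; origin at the centre of its underside. Leave alone.
- jar: Loose white jar with red cap, 60 mm diameter, 70 mm high; origin at the centre of its underside. Leave alone.
- beaker: Loose empty glass beaker, 70 mm diameter, 90 mm high; origin at the centre of its underside. Leave alone.
- tipbox: Loose yellow tip box in front of the control box with clear lid, 85 by 120 by 62 mm; origin at the centre of its underside. Leave alone.
- vial_a: Loose amber vial with white cap, 26 mm diameter, 47 mm high, standing behind the back stop; origin at the centre of its underside. Leave alone.
- vial_b: Loose amber vial with orange cap, 26 mm diameter, 47 mm high, standing behind the back stop; origin at the centre of its underside. Leave alone.
Things that resemble listed ones, but are neither listed nor needed, are in the scene too. There is more than one size of the rack; the one meant has the size given above.

How it is judged:
By the outcome, as a careful person would: the job done as asked, in the order asked, and still so for the second after the job is handed in, with the robot touching nothing.
It also fails if it takes over 64 s, if anything falls off the work surface, if the arm or the gripper's body presses on something with over 40 N, if the wrist force passes 120 N, or if a joint passes its speed limit or range.

## Working session

There is one attempt and no reset: what is moved stays moved. The work goes in short steps, Python scripts to look and compute and a tool call to move; the robot and the scene stay as the last step left them, time stands still between calls to the robot, and variables do not carry over. Pictures are saved under pics/ and viewed, at most 10 in all, crops included, and the job is handed in when it is done.

Besides the shell and the picture viewer there is one more tool, called after "Emit:" in YAML: its name, and indented under it one key for each argument. servo_tool: Moves the arm, as the interface text tells. Its arguments: {"type":"object","properties":{"commands":{"type":"array","items":{"type":"array"}},"fingers":{"type":"number"},"grip_force":{"type":"number"}},"required":["commands"]}

```bash
mkdir -p pics; cat > h.py <<'E'
import numpy as np, cv2
from bench import state, grab_frame
def snap(n,f):
    d=grab_frame(n); cv2.imwrite(f,d["image"][:,:,::-1]); return d
def ray(d,u,v):
    K=np.array(d["intrinsics"]);T=np.array(d["world_to_cam"])
    r=T[:3,:3].T@(np.linalg.inv(K)@[u,v,1]); c=-T[:3,:3].T@T[:3,3]; return c,r
def atz(d,u,v,z):
    c,r=ray(d,u,v); return c+r*(z-c[2])/r[2]
def proj(d,P):
    K=np.array(d["intrinsics"]);T=np.array(d["world_to_cam"])
    p=(T[:3,:3]@np.atleast_2d(P).T+T[:3,3:]); p=K@p; return (p[:2]/p[2]).T
def tri(obs):
    A=np.zeros((3,3));b=np.zeros(3)
    for d,u,v in obs:
        c,r=ray(d,u,v); r/=np.linalg.norm(r); M=np.eye(3)-np.outer(r,r); A+=M;b+=M@c
    return np.linalg.solve(A,b)
E
python3 - <<'E'
from h import *
import pickle
D={n:snap(n,f"pics/{n}0.png") for n in("side","top")}
pickle.dump(D,open("d0.pkl","wb"))
for n in D:
    print(n,D[n]["intrinsics"],np.round(ray(D[n],280,210),3))
s=state();print(s["t"],s["eef_pos"],np.round(s["ee_rot"],3),s["width"])
E
```

```text
side [[399.67071983   0.         281.08892835]
 [  0.         399.67071983 210.76742533]
 [  0.           0.           1.        ]] [[ 0.219 -0.536  0.667]
 [ 0.44   0.525 -0.729]]
top [[426.33720578   0.         274.11122729]
 [  0.         426.33720578 217.66891202]
 [  0.           0.           1.        ]] [[ 0.393 -0.09   0.955]
 [ 0.217 -0.022 -0.976]]
0.1 [0.17422545 0.59974212 0.24699393] [[-0.96   0.279 -0.   ]
 [ 0.279  0.96  -0.001]
 [ 0.    -0.001 -1.   ]] 0.08804015771381929
```

View pics/top0.png

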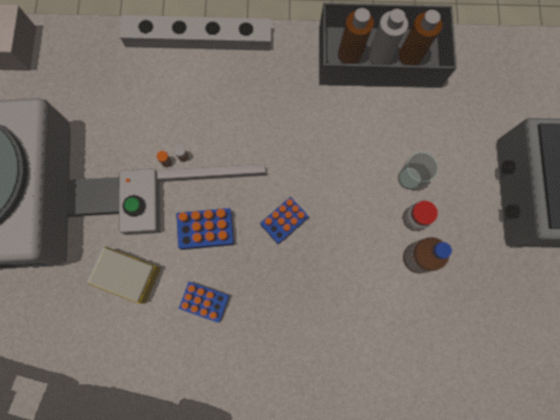

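View pics/side0.png

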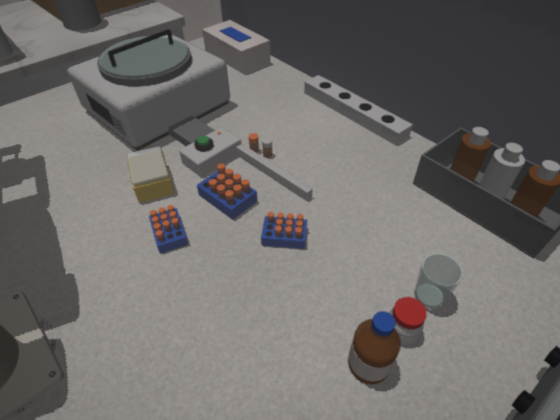

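Three blue racks are visible in the top view: (205,228), (285,220) and (204,301). The one at (205,228) is clearly the largest and lies next to the corner. I'll confirm it in an enlarged crop and measure its size.

```bash
python3 - <<'E'
from h import *
a=cv2.imread("pics/top0.png")[145:265,110:280]; b=cv2.imread("pics/side0.png")[120:230,170:320]
a=cv2.resize(a,(800,565),interpolation=cv2.INTER_CUBIC)  # x4.706
b=cv2.resize(b,(800,587),interpolation=cv2.INTER_CUBIC)  # x5.333
cv2.imwrite("pics/ct.png",a);cv2.imwrite("pics/cs.png",b)
import pickle
D=pickle.load(open("d0.pkl","rb"))
hsv=cv2.cvtColor(D["top"]["image"],cv2.COLOR_RGB2HSV)
m=cv2.inRange(hsv,(105,120,40),(125,255,255)); m=cv2.morphologyEx(m,cv2.MORPH_CLOSE,np.ones((9,9)))
for c in cv2.findContours(m,0,1)[0]:
    if cv2.contourArea(c)>300:
        bx=cv2.boxPoints(cv2.minAreaRect(c)); P=np.array([atz(D["top"],u,v,.035) for u,v in bx])
        print(np.round(bx,1).tolist(),np.round(P[:,:2],3).tolist(),np.round(np.linalg.norm(P-np.roll(P,1,0),axis=1),3))
E
```

```text
[[179.1999969482422, 307.8999938964844], [188.60000610351562, 281.29998779296875], [228.3000030517578, 295.29998779296875], [218.89999389648438, 321.8999938964844]] [[0.382, 0.098], [0.438, 0.082], [0.41, -0.004], [0.355, 0.013]] [0.089 0.058 0.09  0.058]
[[176.0, 213.0], [230.0, 208.5], [232.89999389648438, 243.5], [178.89999389648438, 248.0]] [[0.586, 0.118], [0.599, -0.0], [0.521, -0.01], [0.509, 0.107]] [0.078 0.119 0.078 0.117]
[[260.3999938964844, 223.1999969482422], [290.79998779296875, 197.10000610351562], [307.79998779296875, 216.89999389648438], [277.3999938964844, 243.0]] [[0.568, -0.068], [0.628, -0.134], [0.584, -0.172], [0.525, -0.106]] [0.057 0.09  0.058 0.089]
```

View pics/ct.png

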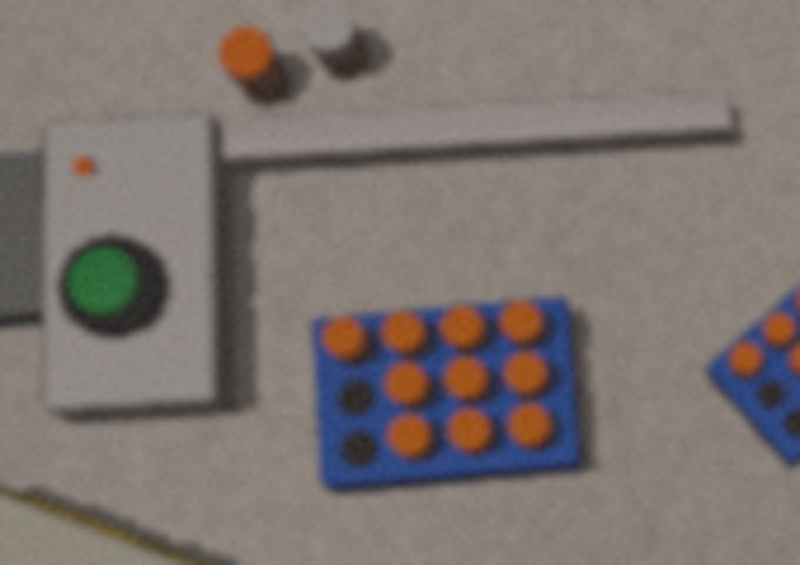

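View pics/cs.png

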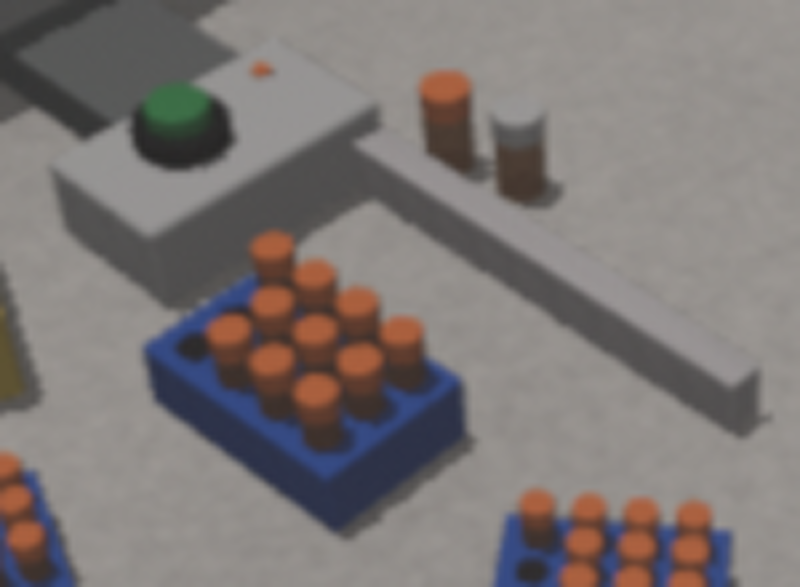

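The crop confirms it. The rack at (205,228) measures about 80x120 mm and carries ten orange caps; the other two are about 58x90 mm. Next I'll fit the rack and sampler poses from both views.

```bash
cat > fit.py <<'E'
from h import *
import pickle
from scipy.optimize import least_squares
D=pickle.load(open("d0.pkl","rb"))
T=lambda u,v:(110+u/4.706,145+v/4.708)
S=lambda u,v:(170+u/5.333,120+v/5.333)
# sampler model pts
box=[(-.08,.06,.045),(.06,.06,.045),(.06,.14,.045),(-.08,.14,.045),(.04,-.185,.03)]
bt=[T(217,403),T(212,118),T(48,125),T(48,410),T(732,137)]
bs=[S(150,237),S(378,105),S(275,42),S(52,170),S(733,385)]
rk=[(.04,.06,.035),(.04,-.06,.035),(-.04,-.06,.035),(-.04,.06,.035)]
rt=[T(315,320),T(568,300),T(580,467),T(325,487)]
rs=[S(255,276),S(463,382),S(330,478),S(147,350)]
def fit(M,t,s,g):
    M=np.array(M)
    def W(p):
        c,q=np.cos(p[2]),np.sin(p[2]);R=np.array([[c,-q,0],[q,c,0],[0,0,1]])
        return M@R.T+[p[0],p[1],p[3]]
    f=lambda p:np.concatenate([(proj(D["top"],W(p))-t).ravel(),(proj(D["side"],W(p))-s).ravel()])
    r=least_squares(f,g,loss="soft_l1"); print(np.round(r.x,4));print(np.round(f(r.x).reshape(-1,2),1).tolist()); return r.x
a=fit(box,bt,bs,[.6,.1,0,0]); b=fit(rk,rt,rs,[.55,.05,0,0])
d=b[:2]-a[:2];c,q=np.cos(a[2]),np.sin(a[2])
print("rack in sampler",[c*d[0]+q*d[1],-q*d[0]+c*d[1]],b[2]-a[2])
bu=tri([(D["top"],*T(104,281)),(D["side"],*S(177,103))]);print("button",bu)
d=bu[:2]-a[:2];print([c*d[0]+q*d[1],-q*d[0]+c*d[1]])
# tipbox in sampler approx
for n,u,v in(("tip c",124,274),("small rack",285,220),("near rack",204,301)):
    w=atz(D["top"],u,v,.05);d=w[:2]-a[:2];print(n,np.round(w,3),np.round([c*d[0]+q*d[1],-q*d[0]+c*d[1]],3))
E
python3 fit.py
```

```text
[ 0.6301  0.1039  0.0868 -0.0052]
[[0.3, 0.1], [0.6, -1.0], [-0.6, -0.4], [-0.9, 0.9], [0.1, -1.1], [0.1, 1.2], [0.6, 0.2], [-0.1, -0.4], [-1.3, -0.5], [-0.2, 1.7]]
[ 0.554   0.0534  0.1174 -0.0037]
[[-0.4, 0.2], [0.1, -0.5], [0.4, -0.4], [-0.6, 0.6], [4.3, -2.9], [0.5, 0.3], [-0.4, 1.4], [-1.3, 0.2]]
rack in sampler [np.float64(-0.08024348626219448), np.float64(-0.043750973102335555)] 0.03059583278380873
button [0.59613226 0.20578919 0.06521925]
[np.float64(-0.025024316616799474), np.float64(0.10442674857772485)]
tip c [0.45  0.215 0.05 ] [-0.17   0.126]
small rack [ 0.573 -0.122  0.05 ] [-0.077 -0.22 ]
near rack [0.398 0.044 0.05 ] [-0.237 -0.039]
```

```bash
cat > go.py <<'E'
import sys
from h import *
H=np.array([.6301,.1039]);Y=.0868
def rep(x=None,y=None,z=None):
    s=state();p=np.array(s["eef_pos"]);R=np.array(s["ee_rot"]);c,q=np.cos(Y),np.sin(Y);A=np.array([[c,-q],[q,c]])
    ps=A.T@(p[:2]-H); f=np.array(s["wrist_force"]);fs=A.T@f[:2]
    print("t",round(s["t"],2),"samp xy",np.round(ps,4),"z",round(p[2],4),"F samp",np.round(fs,1),round(f[2],1),"w",round(s["width"],4),
     "yaw err tool y vs samp y (about tool z)",round(-(Y+np.pi/2-np.arctan2(R[1,1],R[0,1])),4),"tilt",np.round(R[:2,2],4),"q",np.round(s["q"],2))
    if x is not None:
        w=np.array([*(H+A@[x,y]),z]);print("units needed",np.round(R.T@(w-p)/.8,4))
rep(*map(float,sys.argv[1:]))
E
python3 go.py -0.15 -0.044 0.15
```

```text
t 0.1 samp xy [-0.4112  0.5335] z 0.247 F samp [0.1 0.4] -0.5 w 0.088 yaw err tool y vs samp y (about tool z) -0.3696 tilt [-0.0004 -0.0013] q [ 1.27  0.42  1.63  0.    1.09 -0.02]
units needed [-0.5652 -0.555   0.122 ]
```

Emit:
servo_tool:
  commands:
    - [[0, 0, 0], [0, 0, -0.925]]
    - [[0, 0, 0], [0, 0, -0.925]]
    - [[0, 0, 0], [0, 0, -0.925]]
    - [[0, 0, 0], [0, 0, -0.925]]
  fingers: 0

```text
t: 0.5
eef_pos: [0.1743, 0.5999, 0.2472]
ee_rot: [[-0.996, -0.091, -0.0], [-0.091, 0.996, -0.001], [0.0, -0.001, -1.0]]
wrist_force: [1.0, 0.3, 0.6]
width: 0.0877
grip_force: 0.0
```

```bash
python3 go.py -0.15 -0.044 0.15
```

```text
t 0.5 samp xy [-0.4111  0.5336] z 0.2472 F samp [1.  0.2] 0.6 w 0.0877 yaw err tool y vs samp y (about tool z) 0.0042 tilt [-0.0003 -0.0008] q [ 1.27  0.42  1.63  0.    1.09 -0.39]
units needed [-0.3234 -0.7233  0.122 ]
```

Emit:
servo_tool:
  commands:
    - [[-0.0216, -0.0482, 0], [0, 0, 0.04]]
    - [[-0.0216, -0.0482, 0], [0, 0, 0]]
    - [[-0.0216, -0.0482, 0], [0, 0, 0]]
    - [[-0.0216, -0.0482, 0], [0, 0, 0]]
    - [[-0.0216, -0.0482, 0], [0, 0, 0]]

```text
t: 1.0
eef_pos: [0.277, 0.4136, 0.2474]
ee_rot: [[-0.997, -0.084, -0.0], [-0.084, 0.997, -0.0], [0.0, -0.0, -1.0]]
wrist_force: [0.6, 0.9, 0.0]
width: 0.0878
grip_force: 0.0
```

Emit:
servo_tool:
  commands:
    - [[-0.0216, -0.0482, 0], [0, 0, 0]]
    - [[-0.0216, -0.0482, 0], [0, 0, 0]]
    - [[-0.0216, -0.0482, 0], [0, 0, 0]]
    - [[-0.0216, -0.0482, 0], [0, 0, 0]]
    - [[-0.0216, -0.0482, 0], [0, 0, 0]]

```text
t: 1.5
eef_pos: [0.3791, 0.2287, 0.2476]
ee_rot: [[-0.997, -0.083, -0.0], [-0.083, 0.997, -0.0], [0.0, -0.0, -1.0]]
wrist_force: [0.2, 0.2, -0.6]
width: 0.088
grip_force: 0.0
```

```bash
python3 go.py -0.15 -0.044 0.15
```

```text
t 1.5 samp xy [-0.2392  0.1461] z 0.2476 F samp [0.2 0.2] -0.6 w 0.088 yaw err tool y vs samp y (about tool z) -0.0033 tilt [-0.0001 -0.0001] q [ 0.52  0.15  2.02 -0.    0.97 -1.14]
units needed [-0.1123 -0.2373  0.122 ]
```

Emit:
servo_tool:
  commands:
    - [[-0.0225, -0.0475, 0], [0, 0, -0.03]]
    - [[-0.0225, -0.0475, 0], [0, 0, 0]]
    - [[-0.0225, -0.0475, 0.02], [0, 0, 0]]
    - [[-0.0225, -0.0475, 0.05], [0, 0, 0]]
    - [[-0.0225, -0.0475, 0.05], [0, 0, 0]]

```text
t: 2.0
eef_pos: [0.4799, 0.0572, 0.1623]
ee_rot: [[-0.996, -0.086, 0.002], [-0.086, 0.996, 0.0], [-0.002, 0.0, -1.0]]
wrist_force: [-0.1, -0.2, 0.4]
width: 0.088
grip_force: 0.0
```

Emit:
servo_tool:
  commands:
    - [[0, 0, 0], [0, 0, 0]]

```text
t: 2.1
eef_pos: [0.4779, 0.0557, 0.1588]
ee_rot: [[-0.997, -0.082, -0.006], [-0.082, 0.997, -0.001], [0.006, -0.001, -1.0]]
wrist_force: [-0.4, -0.0, -0.2]
width: 0.0878
grip_force: 0.0
```

```bash
python3 go.py -0.15 -0.044 0.034
```

```text
t 2.1 samp xy [-0.1558 -0.0349] z 0.1588 F samp [-0.4  0. ] -0.2 w 0.0878 yaw err tool y vs samp y (about tool z) -0.0043 tilt [-0.0064 -0.0011] q [ 0.09  0.35  2.   -0.    0.79 -1.56]
units needed [-0.0083 -0.0113  0.156 ]
```

Emit:
servo_tool:
  commands:
    - [[-0.008, -0.0113, 0], [0, 0.06, -0.04]]
    - [[0, 0, 0.035], [0, 0, 0]]
    - [[0, 0, 0.035], [0, 0, 0]]
    - [[0, 0, 0.03], [0, 0, 0]]
    - [[0, 0, 0], [0, 0, 0]]

```text
t: 2.6
eef_pos: [0.4845, 0.0509, 0.0817]
ee_rot: [[-0.996, -0.092, -0.009], [-0.092, 0.996, -0.001], [0.009, 0.0, -1.0]]
wrist_force: [-0.3, 0.0, 0.8]
width: 0.0881
grip_force: 0.0
```

```bash
python3 go.py -0.15 -0.044 0.034; python3 -c "
from h import *
import pickle
D={n:snap(n,f'pics/{n}1.png') for n in('side','top')}
pickle.dump(D,open('d1.pkl','wb'))
a=cv2.imread('pics/top1.png')[145:295,110:290]; b=cv2.imread('pics/side1.png')[100:250,140:320]
cv2.imwrite('pics/m1.png',cv2.resize(np.hstack([a,b]),(800,333),interpolation=cv2.INTER_CUBIC))"
```

```text
t 2.6 samp xy [-0.1496 -0.0402] z 0.0817 F samp [-0.3  0. ] 0.8 w 0.0881 yaw err tool y vs samp y (about tool z) 0.0049 tilt [-0.0089 -0.0007] q [ 0.08  0.5   2.02 -0.    0.63 -1.58]
units needed [-0.     -0.0048  0.0597]
```

View pics/m1.png

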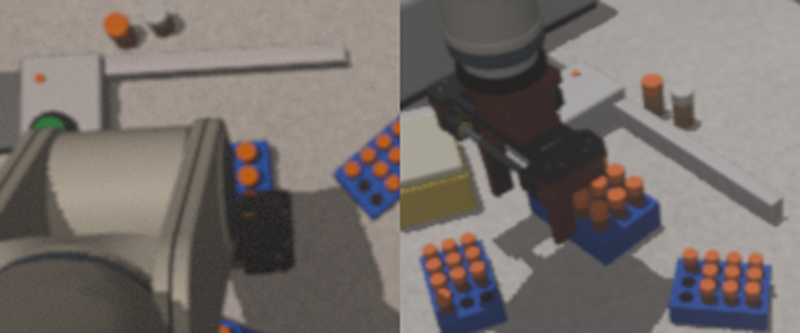

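The fingers hang just in front of the rack's near long side, clear of the tip box and the near small rack. I'll descend the rest of the way.

Emit:
servo_tool:
  commands:
    - [[0, -0.005, 0.01], [0, -0.09, 0.04]]
    - [[0, 0, 0.025], [0, 0, 0]]
    - [[0, 0, 0.02], [0, 0, 0]]
    - [[0, 0, 0], [0, 0, 0]]

```text
t: 3.1
eef_pos: [0.4855, 0.0462, 0.0383]
ee_rot: [[-0.996, -0.086, 0.002], [-0.086, 0.996, 0.0], [-0.002, -0.0, -1.0]]
wrist_force: [-0.4, -0.5, 0.6]
width: 0.0877
grip_force: 0.0
```

```bash
python3 go.py -0.055 -0.044 0.034
```

```text
t 3.1 samp xy [-0.149 -0.045] z 0.0383 F samp [-0.4 -0.5] 0.6 w 0.0877 yaw err tool y vs samp y (about tool z) -0.0006 tilt [0.0022 0.0002] q [ 0.07  0.59  2.03  0.    0.52 -1.59]
units needed [-0.1175  0.0013  0.0056]
```

Emit:
servo_tool:
  commands:
    - [[-0.0075, 0, 0.005], [0, 0, 0]]
    - [[-0.0075, 0, 0], [0, 0, 0]]
    - [[-0.0075, 0, 0], [0, 0, 0]]
    - [[-0.0075, 0, 0], [0, 0, 0]]
    - [[-0.0075, 0, 0], [0, 0, 0]]

```text
t: 3.6
eef_pos: [0.5158, 0.0489, 0.0351]
ee_rot: [[-0.996, -0.086, 0.002], [-0.086, 0.996, 0.0], [-0.002, -0.0, -1.0]]
wrist_force: [-3.2, -0.2, 2.5]
width: 0.0874
grip_force: 1.6
```

Emit:
servo_tool:
  commands:
    - [[-0.0075, 0, 0], [0, 0, 0]]
    - [[-0.0075, 0, 0], [0, 0, 0]]
    - [[-0.0075, 0, 0], [0, 0, 0]]
    - [[-0.0075, 0, 0], [0, 0, 0]]
    - [[-0.0075, 0, 0], [0, 0, 0]]

```text
t: 4.1
eef_pos: [0.5462, 0.0515, 0.0349]
ee_rot: [[-0.996, -0.086, 0.003], [-0.086, 0.996, 0.0], [-0.003, 0.0, -1.0]]
wrist_force: [-2.8, -0.4, 1.7]
width: 0.0879
grip_force: 1.4
```

```bash
python3 go.py -0.055 -0.044 0.034
```

```text
t 4.1 samp xy [-0.0881 -0.0449] z 0.0349 F samp [-2.9 -0.1] 1.7 w 0.0879 yaw err tool y vs samp y (about tool z) -0.0007 tilt [0.0029 0.0003] q [ 0.07  0.64  1.9   0.    0.6  -1.58]
units needed [-0.0414  0.0012  0.0012]
```

Pushing force is about 3 N, so the rack is sliding. About 33 mm or more remain, and I'll slow down near the stop.

Emit:
servo_tool:
  commands:
    - [[-0.0075, 0, 0], [0, 0, 0]]
    - [[-0.0075, 0, 0], [0, 0, 0]]
    - [[-0.0075, 0, 0], [0, 0, 0]]
    - [[-0.006, 0, 0], [0, 0, 0]]
    - [[-0.004, 0, 0], [0, 0, 0]]

```text
t: 4.6
eef_pos: [0.5723, 0.0538, 0.0349]
ee_rot: [[-0.996, -0.086, 0.003], [-0.086, 0.996, 0.0], [-0.003, 0.0, -1.0]]
wrist_force: [-2.5, -0.8, 0.5]
width: 0.0874
grip_force: 1.3
```

Emit:
servo_tool:
  commands:
    - [[-0.003, 0, 0], [0, 0, 0]]
    - [[-0.003, 0, 0], [0, 0, 0]]

```text
t: 4.8
eef_pos: [0.5763, 0.0541, 0.035]
ee_rot: [[-0.996, -0.086, 0.003], [-0.086, 0.996, 0.0], [-0.003, -0.0, -1.0]]
wrist_force: [-2.0, -0.2, -0.0]
width: 0.0878
grip_force: 0.9
```

```bash
python3 go.py -0.055 -0.044 0.034
```

```text
t 4.8 samp xy [-0.0579 -0.0449] z 0.035 F samp [-2. -0.] -0.0 w 0.0878 yaw err tool y vs samp y (about tool z) -0.0006 tilt [0.0025 0.0002] q [ 0.07  0.67  1.83  0.    0.64 -1.58]
units needed [-0.0036  0.0011  0.0012]
```

Emit:
servo_tool:
  commands:
    - [[-0.003, 0, 0], [0, 0, 0]]
    - [[-0.003, 0, 0], [0, 0, 0]]

```text
t: 5.0
eef_pos: [0.5814, 0.0546, 0.035]
ee_rot: [[-0.996, -0.086, 0.003], [-0.086, 0.996, 0.0], [-0.003, 0.0, -1.0]]
wrist_force: [-1.9, -0.8, -0.9]
width: 0.0877
grip_force: 0.7
```

Emit:
servo_tool:
  commands:
    - [[-0.002, 0, 0], [0, 0, 0]]
    - [[-0.002, 0, 0], [0, 0, 0]]

```text
t: 5.2
eef_pos: [0.5834, 0.0548, 0.035]
ee_rot: [[-0.996, -0.086, 0.0], [-0.086, 0.996, 0.0], [-0.0, 0.0, -1.0]]
wrist_force: [-8.1, -1.1, 6.6]
width: 0.088
grip_force: 4.2
```

```bash
python3 go.py
```

```text
t 5.2 samp xy [-0.0508 -0.0449] z 0.035 F samp [-8.2 -0.4] 6.6 w 0.088 yaw err tool y vs samp y (about tool z) -0.0007 tilt [0.0005 0.0001] q [ 0.07  0.68  1.81  0.    0.65 -1.58]
```

Emit:
servo_tool:
  commands:
    - [[-0.0015, 0, 0], [0, 0, 0]]
    - [[0, 0, 0], [0, 0, 0]]

```text
t: 5.4
eef_pos: [0.5834, 0.0548, 0.0349]
ee_rot: [[-0.996, -0.086, -0.002], [-0.086, 0.996, -0.0], [0.002, 0.0, -1.0]]
wrist_force: [-8.5, -1.1, 5.9]
width: 0.0877
grip_force: 4.1
```

```bash
python3 go.py
```

```text
t 5.4 samp xy [-0.0508 -0.0449] z 0.0349 F samp [-8.6 -0.4] 5.9 w 0.0877 yaw err tool y vs samp y (about tool z) -0.0007 tilt [-0.0016 -0.0001] q [ 0.07  0.68  1.81  0.    0.66 -1.58]
```

Emit:
servo_tool:
  commands:
    - [[0.01, 0, 0], [0, 0, 0]]
    - [[0.01, 0, -0.01], [0, 0, 0]]
    - [[0, 0, -0.04], [0, 0, 0]]
    - [[0, 0, -0.04], [0, 0, 0]]
    - [[0, -0.02, -0.03], [0, 0, 0]]
  fingers: 1

```text
t: 5.9
eef_pos: [0.5712, 0.0385, 0.1335]
ee_rot: [[-0.996, -0.088, 0.006], [-0.088, 0.996, 0.001], [-0.006, 0.0, -1.0]]
wrist_force: [-1.0, 0.3, -0.5]
width: 0.0511
grip_force: 0.0
```

```bash
python3 go.py 0.002 -0.135 0.12
```

```text
t 5.9 samp xy [-0.0643 -0.06  ] z 0.1335 F samp [-1.   0.4] -0.5 w 0.0511 yaw err tool y vs samp y (about tool z) 0.001 tilt [0.0058 0.0007] q [ 0.05  0.5   1.82  0.    0.81 -1.61]
units needed [-0.0827 -0.0938  0.0173]
```

Emit:
servo_tool:
  commands:
    - [[-0.02, -0.04, 0], [0, 0, 0]]
    - [[-0.03, -0.04, 0], [0, 0, 0]]
    - [[-0.0325, -0.014, 0], [0, 0, 0]]
    - [[0, 0, 0.02], [0, 0, 0]]
    - [[0, 0, 0], [0, 0, 0]]

```text
t: 6.4
eef_pos: [0.6415, -0.0318, 0.1135]
ee_rot: [[-0.996, -0.085, 0.0], [-0.085, 0.996, 0.001], [-0.0, 0.001, -1.0]]
wrist_force: [-1.0, 1.0, -1.7]
width: 0.0108
grip_force: 0.0
```

```bash
python3 go.py 0.002 -0.135 0.035; python3 -c "
from h import *
import pickle
D={n:snap(n,f'pics/{n}2.png') for n in('side','top')}
pickle.dump(D,open('d2.pkl','wb'))
a=cv2.imread('pics/top2.png')[145:295,110:290]; b=cv2.imread('pics/side2.png')[100:250,140:320]
cv2.imwrite('pics/m2.png',cv2.resize(np.hstack([a,b]),(800,333),interpolation=cv2.INTER_CUBIC))"
```

```text
t 6.4 samp xy [-0.0004 -0.1361] z 0.1135 F samp [-0.9  1. ] -1.7 w 0.0108 yaw err tool y vs samp y (about tool z) -0.0012 tilt [0.0002 0.0005] q [-0.07  0.61  1.67  0.    0.86 -1.73]
units needed [-0.003   0.0014  0.0981]
```

View pics/m2.png

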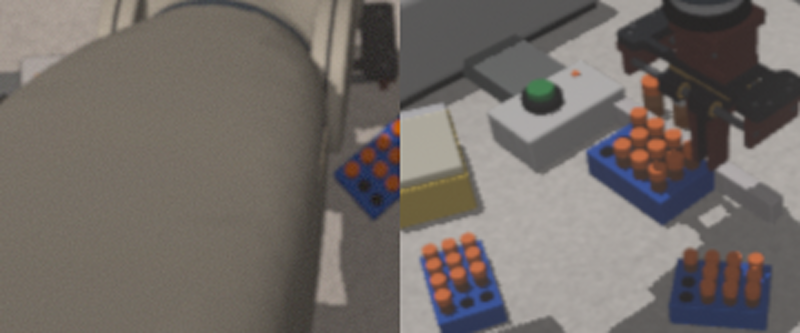

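The rack sits along the stop, and the fingers are past its −y end at about (712,160) in the crop. I'll descend while watching the force.

Emit:
servo_tool:
  commands:
    - [[-0.003, 0, 0.03], [0, 0, 0]]
    - [[0, 0, 0.02], [0, 0, 0]]
    - [[0, 0, 0.015], [0, 0, 0]]

```text
t: 6.8
eef_pos: [0.6443, -0.0308, 0.062]
ee_rot: [[-0.996, -0.087, 0.001], [-0.087, 0.996, 0.0], [-0.001, 0.0, -1.0]]
wrist_force: [0.2, -0.9, -0.1]
width: 0.0002
grip_force: 0.0
```

Emit:
servo_tool:
  commands:
    - [[0, 0, 0.02], [0, 0, 0]]
    - [[0, 0, 0.012], [0, 0, 0]]
    - [[0, 0, 0], [0, 0, 0]]

```text
t: 7.1
eef_pos: [0.6444, -0.0313, 0.0359]
ee_rot: [[-0.996, -0.086, 0.0], [-0.086, 0.996, 0.0], [-0.0, 0.0, -1.0]]
wrist_force: [-0.2, 0.3, 0.1]
width: 0.0003
grip_force: 0.0
```

```bash
python3 go.py 0.002 -0.0735 0.035
```

```text
t 7.1 samp xy [ 0.0026 -0.1359] z 0.0359 F samp [-0.1  0.4] 0.1 w 0.0003 yaw err tool y vs samp y (about tool z) -0.0005 tilt [0.0001 0.0005] q [-0.07  0.73  1.67  0.    0.74 -1.72]
units needed [0.0007 0.078  0.0011]
```

Emit:
servo_tool:
  commands:
    - [[0.0007, 0.0075, 0], [0, 0, 0]]
    - [[0, 0.0075, 0], [0, 0, 0]]
    - [[0, 0.0075, 0], [0, 0, 0]]
    - [[0, 0.0075, 0], [0, 0, 0]]
    - [[0, 0.0075, 0], [0, 0, 0]]

```text
t: 7.6
eef_pos: [0.6428, -0.0012, 0.0382]
ee_rot: [[-0.996, -0.087, 0.004], [-0.087, 0.996, -0.0], [-0.004, -0.001, -1.0]]
wrist_force: [-0.1, -3.3, 2.1]
width: 0.0006
grip_force: 1.8
```

Emit:
servo_tool:
  commands:
    - [[0, 0.0075, 0], [0, 0, 0]]
    - [[0, 0.0075, 0], [0, 0, 0]]
    - [[0, 0.0075, 0], [0, 0, 0]]

```text
t: 7.9
eef_pos: [0.6411, 0.0167, 0.0379]
ee_rot: [[-0.996, -0.086, 0.004], [-0.086, 0.996, 0.0], [-0.004, -0.0, -1.0]]
wrist_force: [0.7, -3.5, 2.5]
width: 0.0003
grip_force: 1.6
```

```bash
python3 go.py 0.002 -0.0735 0.035
```

```text
t 7.9 samp xy [ 0.0034 -0.0878] z 0.0379 F samp [ 0.4 -3.6] 2.5 w 0.0003 yaw err tool y vs samp y (about tool z) -0.0007 tilt [0.0036 0.0001] q [ 0.01  0.72  1.68  0.    0.73 -1.65]
units needed [0.0018 0.0179 0.0036]
```

Emit:
servo_tool:
  commands:
    - [[0, 0.005, 0.003], [0, 0, 0]]
    - [[0, 0.004, 0], [0, 0, 0]]
    - [[0, 0.003, 0], [0, 0, 0]]

```text
t: 8.2
eef_pos: [0.6398, 0.0262, 0.0349]
ee_rot: [[-0.996, -0.086, 0.002], [-0.086, 0.996, 0.0], [-0.002, 0.0, -1.0]]
wrist_force: [0.5, -2.3, 1.7]
width: 0.001
grip_force: 1.3
```

Emit:
servo_tool:
  commands:
    - [[0, 0.0025, 0], [0, 0, 0]]
    - [[0, 0.0025, 0], [0, 0, 0]]

```text
t: 8.4
eef_pos: [0.6394, 0.0301, 0.0349]
ee_rot: [[-0.996, -0.086, 0.002], [-0.086, 0.996, 0.0], [-0.002, 0.0, -1.0]]
wrist_force: [0.0, -2.7, -0.3]
width: 0.0001
grip_force: 1.0
```

```bash
python3 go.py 0.002 -0.0735 0.035
```

```text
t 8.4 samp xy [ 0.0029 -0.0744] z 0.0349 F samp [-0.2 -2.7] -0.3 w 0.0001 yaw err tool y vs samp y (about tool z) -0.0007 tilt [0.0023 0.0003] q [ 0.03  0.73  1.69  0.    0.73 -1.63]
units needed [ 0.0011  0.0011 -0.0001]
```

Emit:
servo_tool:
  commands:
    - [[0, 0.002, 0], [0, 0, 0]]
    - [[0, 0.0015, 0], [0, 0, 0]]

```text
t: 8.6
eef_pos: [0.6393, 0.0329, 0.035]
ee_rot: [[-0.996, -0.086, 0.003], [-0.086, 0.996, 0.0], [-0.003, 0.0, -1.0]]
wrist_force: [-0.8, -1.9, -1.8]
width: 0.0003
grip_force: 0.7
```

Emit:
servo_tool:
  commands:
    - [[0, 0.0015, 0], [0, 0, 0]]
    - [[0, 0.001, 0], [0, 0, 0]]

```text
t: 8.8
eef_pos: [0.6392, 0.0348, 0.0351]
ee_rot: [[-0.996, -0.086, 0.003], [-0.086, 0.996, 0.0], [-0.003, 0.0, -1.0]]
wrist_force: [0.2, -1.5, -1.2]
width: 0.0001
grip_force: 0.7
```

```bash
python3 go.py
```

```text
t 8.8 samp xy [ 0.0031 -0.0696] z 0.0351 F samp [ 0.1 -1.5] -1.2 w 0.0001 yaw err tool y vs samp y (about tool z) -0.0005 tilt [0.0027 0.0003] q [ 0.04  0.73  1.69  0.    0.73 -1.62]
```

Emit:
servo_tool:
  commands:
    - [[0, 0.0015, 0], [0, 0, 0]]
    - [[0, 0.0015, 0], [0, 0, 0]]

```text
t: 9.0
eef_pos: [0.6389, 0.0366, 0.0351]
ee_rot: [[-0.996, -0.087, 0.002], [-0.087, 0.996, -0.001], [-0.002, -0.001, -1.0]]
wrist_force: [-1.0, -9.5, -0.2]
width: 0.0
grip_force: 4.6
```

Emit:
servo_tool:
  commands:
    - [[0, 0.0015, 0], [0, 0, 0]]
    - [[0, 0.0015, 0], [0, 0, 0]]

```text
t: 9.2
eef_pos: [0.6387, 0.0368, 0.0352]
ee_rot: [[-0.996, -0.087, 0.002], [-0.087, 0.996, -0.003], [-0.002, -0.004, -1.0]]
wrist_force: [-0.1, -21.9, -0.2]
width: 0.0005
grip_force: 10.8
```

```bash
python3 go.py
```

```text
t 9.2 samp xy [ 0.0028 -0.0676] z 0.0352 F samp [ -1.9 -21.8] -0.2 w 0.0005 yaw err tool y vs samp y (about tool z) 0.0006 tilt [ 0.0024 -0.0033] q [ 0.04  0.73  1.69 -0.01  0.73 -1.61]
```

Emit:
servo_tool:
  commands:
    - [[0, -0.01, 0], [0, 0, 0]]
    - [[0, -0.012, 0], [0, 0, 0]]
    - [[0, 0, -0.035], [0, 0, 0]]
    - [[0, 0, -0.04], [0, 0, 0]]
    - [[0, 0, -0.03], [0, 0, 0]]

```text
t: 9.7
eef_pos: [0.6407, 0.0218, 0.1208]
ee_rot: [[-0.996, -0.086, 0.004], [-0.086, 0.996, 0.001], [-0.004, 0.0, -1.0]]
wrist_force: [0.1, -0.7, 0.7]
width: 0.0004
grip_force: 0.0
```

Emit:
servo_tool:
  commands:
    - [[0.03, 0.02, 0], [0, 0, 0]]
    - [[0.045, 0.025, 0], [0, 0, 0]]
    - [[0.03, 0.025, 0], [0, 0, 0]]
    - [[0, 0, 0], [0, 0, 0]]
  fingers: 0

```text
t: 10.1
eef_pos: [0.5481, 0.0717, 0.1188]
ee_rot: [[-0.996, -0.088, -0.0], [-0.088, 0.996, 0.001], [0.0, 0.001, -1.0]]
wrist_force: [0.6, -0.2, 0.0]
width: 0.0288
grip_force: 0.0
```

```bash
python3 go.py -0.078 -0.018 0.035
```

```text
t 10.1 samp xy [-0.0845 -0.0249] z 0.1188 F samp [ 0.6 -0.2] 0.0 w 0.0288 yaw err tool y vs samp y (about tool z) 0.001 tilt [-0.0004  0.0006] q [ 0.11  0.5   1.87  0.    0.77 -1.55]
units needed [-0.0082  0.0086  0.1048]
```

Emit:
servo_tool:
  commands:
    - [[0, 0.005, 0.02], [0, 0, 0]]
    - [[0, 0, 0.03], [0, 0, 0]]
    - [[0, 0, 0.03], [0, 0, 0]]
    - [[0, 0, 0.024], [0, 0, 0]]
    - [[0, 0, 0], [0, 0, 0]]

```text
t: 10.6
eef_pos: [0.5509, 0.074, 0.0336]
ee_rot: [[-0.996, -0.086, -0.0], [-0.086, 0.996, 0.0], [0.0, 0.0, -1.0]]
wrist_force: [-0.5, -0.6, -0.9]
width: 0.069
grip_force: 0.0
```

Emit:
servo_tool:
  commands:
    - [[-0.009, 0, 0], [0, 0, 0]]
    - [[-0.009, 0, 0], [0, 0, 0]]
    - [[-0.009, 0, 0], [0, 0, 0]]
    - [[-0.003, 0, 0], [0, 0, 0]]

```text
t: 11.0
eef_pos: [0.5776, 0.0767, 0.037]
ee_rot: [[-0.996, -0.086, 0.006], [-0.086, 0.996, 0.001], [-0.006, 0.0, -1.0]]
wrist_force: [0.8, -0.5, 0.1]
width: 0.0877
grip_force: 0.0
```

```bash
python3 go.py -0.053 -0.02 0.035
```

```text
t 11.0 samp xy [-0.0547 -0.0226] z 0.037 F samp [ 0.7 -0.6] 0.1 w 0.0877 yaw err tool y vs samp y (about tool z) -0.0006 tilt [0.006  0.0006] q [ 0.11  0.67  1.82 -0.    0.64 -1.55]
units needed [-0.0021  0.0032  0.0025]
```

Emit:
servo_tool:
  commands:
    - [[-0.0015, 0, 0.002], [0, 0, 0]]
    - [[-0.0015, 0, 0], [0, 0, 0]]

```text
t: 11.2
eef_pos: [0.5778, 0.0767, 0.0343]
ee_rot: [[-0.996, -0.086, 0.003], [-0.086, 0.996, 0.0], [-0.003, 0.0, -1.0]]
wrist_force: [-0.7, 0.3, 0.6]
width: 0.088
grip_force: 0.0
```

Emit:
servo_tool:
  commands:
    - [[-0.0015, 0, 0], [0, 0, 0]]
    - [[-0.0015, 0, 0], [0, 0, 0]]

```text
t: 11.4
eef_pos: [0.5801, 0.077, 0.0342]
ee_rot: [[-0.996, -0.086, 0.003], [-0.086, 0.996, 0.0], [-0.003, -0.0, -1.0]]
wrist_force: [0.4, 0.4, 0.5]
width: 0.0879
grip_force: 0.0
```

```bash
python3 go.py
```

```text
t 11.4 samp xy [-0.0522 -0.0225] z 0.0342 F samp [0.4 0.3] 0.5 w 0.0879 yaw err tool y vs samp y (about tool z) -0.0005 tilt [0.0026 0.0002] q [ 0.11  0.68  1.82 -0.    0.65 -1.55]
```

Emit:
servo_tool:
  commands:
    - [[-0.0015, 0, 0], [0, 0, 0]]
    - [[-0.0015, 0, 0], [0, 0, 0]]

```text
t: 11.6
eef_pos: [0.5816, 0.0771, 0.0341]
ee_rot: [[-0.996, -0.087, 0.0], [-0.087, 0.996, -0.0], [-0.0, -0.0, -1.0]]
wrist_force: [-7.6, -0.2, 5.2]
width: 0.0878
grip_force: 4.2
```

Emit:
servo_tool:
  commands:
    - [[-0.0015, 0, 0], [0, 0, 0]]
    - [[-0.001, 0, 0], [0, 0, 0]]

```text
t: 11.8
eef_pos: [0.5816, 0.0771, 0.0338]
ee_rot: [[-0.996, -0.087, -0.004], [-0.087, 0.996, -0.001], [0.004, -0.0, -1.0]]
wrist_force: [-10.9, -0.9, 8.0]
width: 0.0881
grip_force: 5.5
```

```bash
python3 go.py
```

```text
t 11.8 samp xy [-0.0506 -0.0225] z 0.0338 F samp [-10.9   0.1] 8.0 w 0.0881 yaw err tool y vs samp y (about tool z) 0.0005 tilt [-0.0036 -0.0006] q [ 0.11  0.68  1.81 -0.    0.66 -1.55]
```

Emit:
servo_tool:
  commands:
    - [[0.01, 0, 0], [0, 0, 0]]
    - [[0.012, 0, 0], [0, 0, 0]]
    - [[0.01, 0, -0.04], [0, 0, 0]]
    - [[0, 0, -0.05], [0, 0, 0]]
    - [[0, 0, -0.05], [0, 0, 0]]

```text
t: 12.3
eef_pos: [0.5578, 0.075, 0.1469]
ee_rot: [[-0.996, -0.086, 0.002], [-0.086, 0.996, 0.0], [-0.002, -0.0, -1.0]]
wrist_force: [0.8, -0.1, 0.6]
width: 0.0877
grip_force: 0.0
```

Emit:
servo_tool:
  commands:
    - [[0.03, 0, 0], [0, 0, 0]]
    - [[0.04, 0, 0], [0, 0, 0]]
    - [[0.04, 0, 0], [0, 0, 0]]
    - [[0, 0, 0], [0, 0, 0]]
  fingers: 1

```text
t: 12.7
eef_pos: [0.4664, 0.067, 0.1455]
ee_rot: [[-0.996, -0.086, -0.001], [-0.086, 0.996, -0.0], [0.001, -0.0, -1.0]]
wrist_force: [-0.1, -0.3, 0.5]
width: 0.0594
grip_force: 0.0
```

```bash
python3 go.py -0.025 0.1044 0.12; python3 -c "
from h import *
import pickle
D={n:snap(n,f'pics/{n}3.png') for n in('side','top')}
pickle.dump(D,open('d3.pkl','wb'))
a=cv2.imread('pics/top3.png')[150:270,110:230]; b=cv2.imread('pics/side3.png')[110:230,170:290]
cv2.imwrite('pics/m3.png',cv2.resize(np.hstack([a,b]),(800,400),interpolation=cv2.INTER_CUBIC))"
```

```text
t 12.7 samp xy [-0.1663 -0.0225] z 0.1455 F samp [-0.1 -0.3] 0.5 w 0.0594 yaw err tool y vs samp y (about tool z) -0.0007 tilt [-0.0009 -0.0001] q [ 0.12  0.36  2.03 -0.    0.75 -1.54]
units needed [-0.1766  0.1588  0.0317]
```

View pics/m3.png

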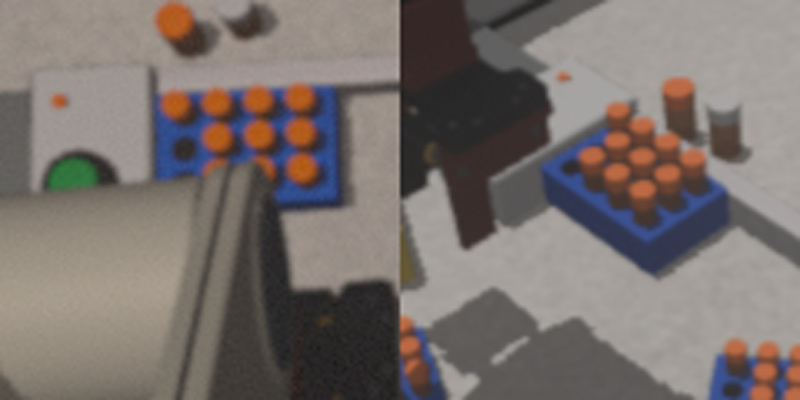

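```bash
sed -i 's/^a=fit/if __name__=="__main__":\n  pass\na=fit/' fit.py; python3 - <<'E'
from fit import *
D.update(pickle.load(open("d3.pkl","rb")))
k=10/3
t=[(110+u/k,150+v/k) for u,v in((157,97),(338,86),(345,203))]
s=[(170+(u-400)/k,110+v/k) for u,v in((728,190),(655,245),(543,172))]
M=np.array(rk)
def W(p):
    c,q=np.cos(p[2]),np.sin(p[2]);R=np.array([[c,-q,0],[q,c,0],[0,0,1]]);return M@R.T+[p[0],p[1],0]
f=lambda p:np.concatenate([(proj(D["top"],W(p))[:3]-t).ravel(),(proj(D["side"],W(p))[1:]-s).ravel()])
r=least_squares(f,[.63,.1,.087]);print("RACK",r.x,np.round(f(r.x).reshape(-1,2),1).tolist())
d=r.x[:2]-a[:2];print([c*d[0]+q*d[1],-q*d[0]+c*d[1]],r.x[2]-a[2])
cv2.imwrite("pics/z.png",cv2.resize(np.hstack([cv2.imread("pics/top3.png")[165:225,140:220],cv2.imread("pics/side3.png")[125:185,195:275]]),(800,300),interpolation=cv2.INTER_CUBIC))
E
```

```text
[ 0.6301  0.1039  0.0868 -0.0052]
[[0.3, 0.1], [0.6, -1.0], [-0.6, -0.4], [-0.9, 0.9], [0.1, -1.1], [0.1, 1.2], [0.6, 0.2], [-0.1, -0.4], [-1.3, -0.5], [-0.2, 1.7]]
[ 0.554   0.0534  0.1174 -0.0037]
[[-0.4, 0.2], [0.1, -0.5], [0.4, -0.4], [-0.6, 0.6], [4.3, -2.9], [0.5, 0.3], [-0.4, 1.4], [-1.3, 0.2]]
rack in sampler [np.float64(-0.08024348626219448), np.float64(-0.043750973102335555)] 0.03059583278380873
button [0.59613226 0.20578919 0.06521925]
[np.float64(-0.025024316616799474), np.float64(0.10442674857772485)]
tip c [0.45  0.215 0.05 ] [-0.17   0.126]
small rack [ 0.573 -0.122  0.05 ] [-0.077 -0.22 ]
near rack [0.398 0.044 0.05 ] [-0.237 -0.039]
RACK [0.62830623 0.09956179 0.10481514] [[0.8, 0.4], [0.2, -0.4], [0.1, -0.9], [1.0, -0.2], [-1.3, 0.0], [-1.2, -0.6]]
[np.float64(-0.002176437797616925), np.float64(-0.004189086676042303)] 0.018051988531596952
```

View pics/z.png

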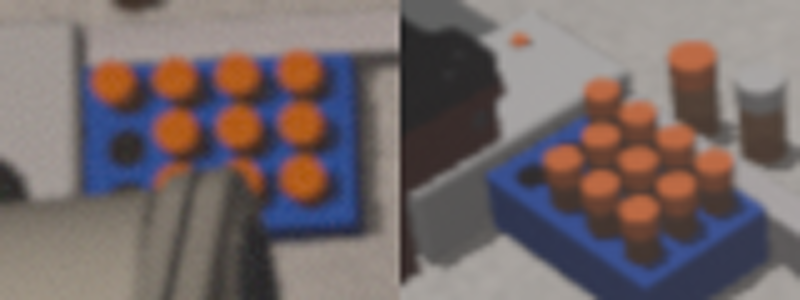

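The enlarged view shows the rack's edges parallel to the box face and the stop. The roughly 1 px offset matches parallax, and both pushes ended in firm contact. Next is the button, with the fingers closed.

Emit:
servo_tool:
  commands:
    - [[-0.035, 0.032, 0], [0, 0, 0]]
    - [[-0.035, 0.032, 0], [0, 0, 0]]
    - [[-0.035, 0.032, 0], [0, 0, 0]]
    - [[-0.035, 0.032, 0], [0, 0, 0]]
    - [[-0.035, 0.032, 0], [0, 0, 0]]

```text
t: 13.3
eef_pos: [0.602, 0.2087, 0.1463]
ee_rot: [[-0.996, -0.086, 0.005], [-0.086, 0.996, 0.001], [-0.005, 0.0, -1.0]]
wrist_force: [1.4, -0.3, 0.0]
width: 0.0113
grip_force: 0.0
```

Emit:
servo_tool:
  commands:
    - [[0, 0, 0], [0, 0, 0]]

```text
t: 13.4
eef_pos: [0.6041, 0.2107, 0.1467]
ee_rot: [[-0.996, -0.088, 0.008], [-0.088, 0.996, 0.002], [-0.009, 0.002, -1.0]]
wrist_force: [1.1, -0.3, -0.7]
width: 0.0034
grip_force: 0.0
```

```bash
python3 go.py -0.025 0.1044 0.1
```

```text
t 13.4 samp xy [-0.0166  0.1087] z 0.1467 F samp [ 1.1 -0.4] -0.7 w 0.0034 yaw err tool y vs samp y (about tool z) 0.0013 tilt [0.0083 0.0024] q [ 0.32  0.56  1.66 -0.    0.91 -1.34]
units needed [ 0.011  -0.0054  0.0582]
```

Emit:
servo_tool:
  commands:
    - [[0.009, -0.005, 0.02], [0, 0, 0]]
    - [[0, 0, 0.02], [0, 0, 0]]
    - [[0, 0, 0.01], [0, 0, 0]]
    - [[0, 0, 0], [0, 0, 0]]

```text
t: 13.8
eef_pos: [0.5922, 0.2019, 0.1046]
ee_rot: [[-0.996, -0.086, 0.0], [-0.086, 0.996, -0.001], [-0.0, -0.001, -1.0]]
wrist_force: [0.3, 0.8, 0.2]
width: 0.0006
grip_force: 0.0
```

```bash
python3 go.py -0.025 0.1044 0.092; python3 -c "
from h import *
import pickle
D={n:snap(n,f'pics/{n}4.png') for n in('side','top')}
pickle.dump(D,open('d4.pkl','wb'))
s=state();R=np.array(s['ee_rot']);p=np.array(s['eef_pos'])
print('tip px side',proj(D['side'],p+R@[0,0,.025]),'button',proj(D['side'],[.5961,.2058,.067]))
b=cv2.imread('pics/side4.png')[110:200,160:280]
cv2.imwrite('pics/m4.png',cv2.resize(b,(800,600),interpolation=cv2.INTER_CUBIC))"
```

```text
t 13.8 samp xy [-0.0293  0.101 ] z 0.1046 F samp [0.4 0.8] 0.2 w 0.0006 yaw err tool y vs samp y (about tool z) -0.0011 tilt [ 0.0004 -0.0006] q [ 0.31  0.61  1.71 -0.    0.83 -1.35]
units needed [-0.0054  0.0043  0.0158]
tip px side [[201.92560296 135.09344322]] button [[203.01744085 138.74486214]]
```

View pics/m4.png

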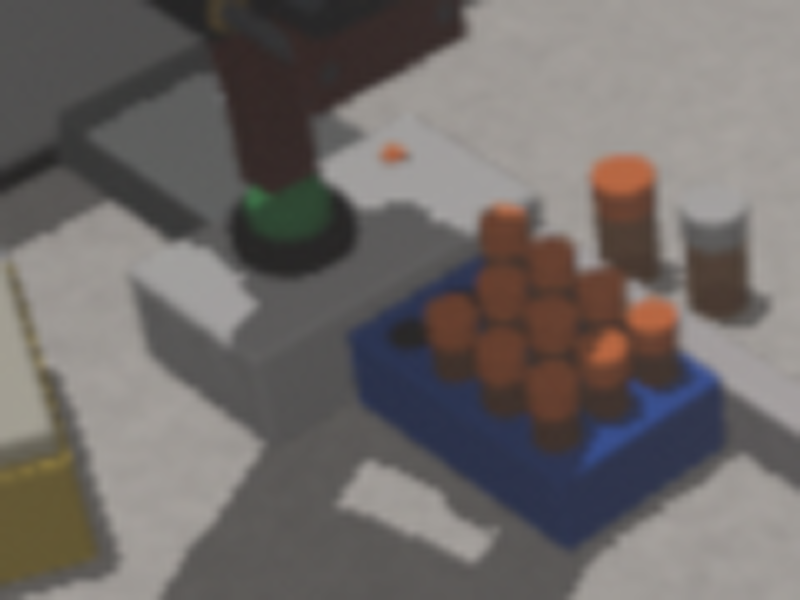

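The fingertips hover over the green button at about (285,190) in the crop, and the rack sits tight in the corner. I'll centre and press.

Emit:
servo_tool:
  commands:
    - [[-0.005, 0.004, 0], [0, 0, 0]]
    - [[0, 0, 0.01], [0, 0, 0]]
    - [[0, 0, 0.005], [0, 0, 0]]
    - [[0, 0, 0], [0, 0, 0]]

```text
t: 14.3
eef_pos: [0.5961, 0.2059, 0.0935]
ee_rot: [[-0.996, -0.086, 0.002], [-0.086, 0.996, -0.0], [-0.002, -0.0, -1.0]]
wrist_force: [-0.4, 0.7, 0.1]
width: 0.0007
grip_force: 0.0
```

```bash
python3 go.py -0.025 0.1044 0.086
```

```text
t 14.3 samp xy [-0.025   0.1046] z 0.0935 F samp [-0.4  0.7] 0.1 w 0.0007 yaw err tool y vs samp y (about tool z) -0.0005 tilt [ 0.0017 -0.0002] q [ 0.31  0.63  1.7  -0.    0.81 -1.34]
units needed [-0.     -0.0002  0.0094]
```

Emit:
servo_tool:
  commands:
    - [[0, 0, 0.003], [0, 0, 0]]
    - [[0, 0, 0.003], [0, 0, 0]]
    - [[0, 0, 0.002], [0, 0, 0]]

```text
t: 14.6
eef_pos: [0.5967, 0.2061, 0.088]
ee_rot: [[-0.996, -0.086, 0.003], [-0.086, 0.996, 0.0], [-0.003, 0.0, -1.0]]
wrist_force: [-1.3, 0.4, 4.6]
width: -0.0
grip_force: 1.9
```

Emit:
servo_tool:
  commands:
    - [[0, 0, 0.002], [0, 0, 0]]
    - [[0, 0, 0.001], [0, 0, 0]]

```text
t: 14.8
eef_pos: [0.5967, 0.2061, 0.0862]
ee_rot: [[-0.996, -0.086, 0.003], [-0.086, 0.996, 0.0], [-0.003, -0.0, -1.0]]
wrist_force: [-4.7, -0.7, 14.3]
width: 0.0005
grip_force: 7.1
```

Emit:
servo_tool:
  commands:
    - [[0, 0, 0.001], [0, 0, 0]]
    - [[0, 0, 0], [0, 0, 0]]
    - [[0, 0, 0], [0, 0, 0]]

```text
t: 15.1
eef_pos: [0.5967, 0.2061, 0.0862]
ee_rot: [[-0.996, -0.086, 0.003], [-0.086, 0.996, 0.0], [-0.003, 0.0, -1.0]]
wrist_force: [-5.9, -1.2, 14.1]
width: 0.0004
grip_force: 7.4
```

Emit:
servo_tool:
  commands:
    - [[0, 0, -0.01], [0, 0, 0]]
    - [[0, 0, -0.03], [0, 0, 0]]
    - [[0, 0, -0.05], [0, 0, 0]]
    - [[0, 0, -0.05], [0, 0, 0]]
    - [[0, 0, -0.04], [0, 0, 0]]

```text
t: 15.6
eef_pos: [0.5967, 0.2061, 0.2309]
ee_rot: [[-0.996, -0.086, 0.005], [-0.086, 0.996, 0.001], [-0.005, 0.0, -1.0]]
wrist_force: [0.5, -0.7, -0.6]
width: 0.0008
grip_force: 0.0
```

Emit:
servo_tool:
  commands:
    - [[0.04, 0, 0], [0, 0, 0]]
    - [[0.04, 0, 0], [0, 0, 0]]
    - [[0.04, 0, 0], [0, 0, 0]]
    - [[0.04, 0, 0], [0, 0, 0]]
    - [[0, 0, 0], [0, 0, 0]]

```text
t: 16.1
eef_pos: [0.4649, 0.1943, 0.2279]
ee_rot: [[-0.996, -0.087, 0.0], [-0.087, 0.996, -0.001], [0.0, -0.001, -1.0]]
wrist_force: [1.0, -0.5, -0.8]
width: 0.0005
grip_force: 0.0
```

```bash
python3 go.py; python3 -c "
from h import *
D={n:snap(n,f'pics/{n}5.png') for n in('side','top')}
a=cv2.imread('pics/top5.png')[140:320,90:310]; b=cv2.imread('pics/side5.png')[90:270,120:340]
cv2.imwrite('pics/m5.png',cv2.resize(np.hstack([a,b]),(800,327),interpolation=cv2.INTER_CUBIC))"
```

```text
t 16.1 samp xy [-0.1567  0.1043] z 0.2279 F samp [ 1.  -0.6] -0.8 w 0.0005 yaw err tool y vs samp y (about tool z) 0.0003 tilt [ 0.0001 -0.0008] q [ 0.37  0.27  1.91 -0.    0.96 -1.28]
```

View pics/m5.png

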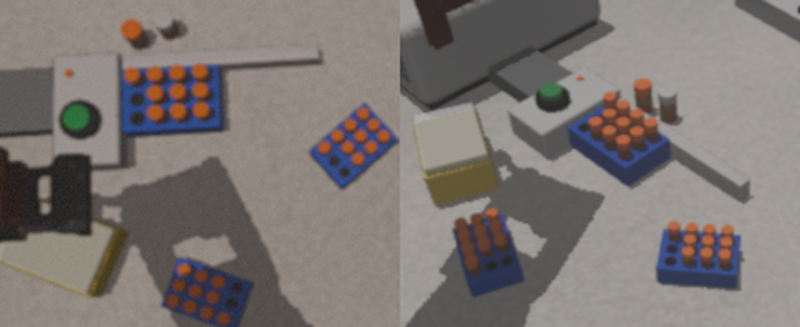

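The rack sits square against the box and the stop. The button went to its stop and sprang back, nothing else has moved, and the arm is clear.

```bash
python3 -c "
from bench import finish_job
print(finish_job())"
```

```text
the job is handed in; nothing more can be done
None
```

The blue rack was pushed into the loading corner, ending in firm contact with both the back stop and the control box; the start button was then pressed to its end stop, and the job was handed in at about 16 s with the arm clear and nothing else seen to move.

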